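# Hang the offcut pail on the bench's snap hook

### The job

Get the empty offcut pail off the bench: first swing its folded handle upright with a fingertip while the pail stays standing on the bench, then carry the pail by the handle and press the middle of the handle down through the spring keeper of the yellow snap hook until it is fully home and the keeper has snapped shut above it. Press no harder than the keeper needs, never ram or drop the pail onto the hook, let the pail hang free and still, and leave the flask, jar and mould where they are.

Things in the scene. Friction and masses are not known exactly. Their poses are not given: they have to be found in the camera images.
- pail: Loose open aluminium pail, 0.30 to 0.44 kg in all: 85 mm high, 92 mm across at the foot, 120 mm at the rim. Origin: centre of its underside; z up. Its red handle (bail) is pivoted about the pail's y axis 75 mm above the underside and starts folded to the pail's -x side, with 20 mm or more between crossbar and rim, so that a fingertip fits under it
- bail_mid (a point): Middle of the red bail's crossbar, on the wire's axis. Bail of 6 mm round wire: two straight arms at the pail's y = -66 and +66 mm, joined by a straight crossbar along y, 95 mm from the pivot axis. The point's y axis runs along the crossbar, its z axis from pivots to crossbar: up when the bail is upright
- bail (a joint): Angle of the bail, rad: 0 upright, growing as it folds to the pail's -x side, at most 1.4. A light friction in the pivots (0.02 N m) holds the bail wherever it is left
- stand: Fixed steel hook stand. Origin: on the bench straight below the middle of the hook's seat. The yellow hook is 8 mm rod bent in the stand's x-z plane: a flat seat, an upturned tip on its -x side, a shank on its +x side; the room between them is x = -16 to +13 mm, open to both sides along y and closed on top by the keeper. The crossbar must lie along the stand's y axis to enter
- post_top (a point): Top of the stand's post, at stand x = +95 mm, 305 mm above the bench; post 18 mm thick. A black collar on it carries the hook at a height that is NOT MEASURED: a crossbar fully home has its axis anywhere from 0.191 to 0.259 m above the bench (look or feel). The tip reaches 34 mm and the shank 32 mm above that axis, the underside 11 mm below. The hook is sprung: 1 mm down per 4 N, up to 8 mm
- gate (a joint): Keeper, rad: 0 shut, at most 1.35. Steel flap 24 mm long, 13 wide, hinged at stand x = +12 mm, free end 4 mm off the tip; shut, its top is 31 mm above a seated bar's axis. Swings down, and springs shut once a bar has passed its free end, near the seat; best at stand x = -8 to -3 mm. The pail's weight opens it only partly (over 0.1 rad); passing takes 6 to 9 N in all; on the seat it climbs on
- flask: Loose steel flask, 64 mm across, 190 mm high, a bystander. Origin: centre of its underside
- jar: Loose glass jar with a red cap, 80 mm across, 110 mm high, a bystander. Origin: centre of its underside
- mould: Loose black cigar mould, 110 x 200 x 36 mm, lying flat, a bystander. Origin: centre of its underside
Not all that is in view belongs to the job. Of the things shaped like the pail, the aluminium one is meant.

How it is judged:
By the outcome, as a careful person would: the job done as asked, in the order asked, and still so for the second after the job is handed in, with the robot touching nothing.
It also fails if it takes over 72 s, if anything falls off the work surface, if the arm or the gripper's body presses on something with over 40 N, if the wrist force passes 120 N, or if a joint passes its speed limit or range.

### The arm

A 6-joint arm with a two-finger parallel gripper is mounted at the origin on the work surface. World frame = base frame: x ahead of the robot, y to its left, z up, the work surface at z = 0. Lengths are in m, angles in rad, forces in N, time in s.
With the tool pointing down it reaches from about 0.425 to 1.125 m from the base axis. Payload 14.9 kg.
Tool frame: the origin (TCP) lies at the centre of the arm's flange, where the gripper is bolted on; the fingertips stand 191 mm ahead of it and the grasp point (between the pads) lies 172 mm ahead of it; z points along the fingers, y is the line along which they close (so a half turn about z gives the same grasp; the last joint's range is limited). The gripper opens to 91 mm and grips with 3 to 60 N. Pads are 32 mm wide; open, the fingers measure 118 mm over their backs; the gripper's body (76 mm by 178 mm) begins 60 mm behind the grasp point.
Start: joints at [1.184, 0.379, 1.734, -0, 1.028, -0.033], TCP at [0.243, 0.657, 0.405] pointing down, gripper open.
Joint ranges: [-2.77, 2.77], [-0.74, 2.19], [0, 2.66], [-1.06, 4.2], [0.31, 2.87], [-3.08, 3.08]. Speed limits (rad/s): [1.89, 1.89, 2.39, 3.14, 3.14, 3.14].

### API

Orientations are given as a rotation vector (axis times angle).
In Python, from rig import robot, kinematics, observe, vision gives the robot as it stands. The module is installed in compiled form; this text tells all that it offers. Calls block until the motion is done:
- robot.reach(position, orientation): joint-space move of the TCP to a pose.
- robot.servo_line(position, orientation=None, feed=0.15, threshold=None): straight line of the TCP; orientation=None keeps the orientation; feed is the mean speed in m/s. With threshold (N) it stops when the force on the tool has changed by that much, and returns True; else False.
- robot.move_j(angles): joint-space move.
- robot.gripper_open() and robot.clamp(): open the fingers fully, or close them until they stop; the grip force is fixed at half the most.
- robot.wait(seconds).
- kinematics.ik(position, orientation): joint angles nearest the present ones, or None.
- observe(): the state.
- vision.camera(name): name is "scene" or "side" or "wrist"; returns a dict with "pixels" (400x640x3 uint8, red, green, blue), "camera_matrix" (3x3 intrinsics, pixels), "position" and "rotation" of the camera in the world. Camera axes: x right, y up, looking along -z (the intrinsics and any distortion apply to the point x, -y, -z); pixel columns grow to the right and rows downward; lengths in m; the calibration is good to about 2 mm. A picture is of the moment at which its call begins. There is no depth.
A pose or a line that the arm cannot do raises robot.Unreachable and nothing moves.
- robot.close_job(): hands the job in; it is judged then, once.
The state is a dict: "t": time; "q": joint angles; "qvel": joint speeds; "joint_efforts": joint torques, N m; "position": TCP position; "orientation": TCP orientation; "wrist_force": force on the tool from outside, world axes, zero at the start; "ft_torque": the same for the moment, N m; "finger_gap": finger opening in m; "grip_force": force on a finger pad.
Only numpy, scipy, OpenCV 4.12 (cv2) and the standard library are available. Lean on these libraries where they do the work, as an engineer would, in place of code of your own. Each camera call takes 0.05 s, during which the arm holds its last target. There are 200 camera calls.

## Working session

There is one attempt and no reset: what is moved stays moved. The work goes in short steps, each a Python script; the robot and the scene stay as the last script left them, time stands still between calls to the robot, and variables do not carry over. Pictures are saved under pics/ and viewed, at most 10 in all, crops included, and the job is handed in when it is done.

```bash
mkdir -p pics
cat > h.py <<'E'
import numpy as np, cv2
from rig import robot, kinematics, observe, vision
def snap(n,f):
    c=vision.camera(n); cv2.imwrite('pics/'+f,cv2.cvtColor(c['pixels'],cv2.COLOR_RGB2BGR))
    np.savez('pics/'+f+'.npz',**{k:np.asarray(v) for k,v in c.items()}); return c
def load(f): return dict(np.load('pics/'+f+'.npz',allow_pickle=True))
def ray(c,u,v):
    d=np.linalg.inv(c['camera_matrix'])@[u,v,1]; d=c['rotation']@[d[0],-d[1],-d[2]]
    return np.array(c['position']),d/np.linalg.norm(d)
def atz(c,u,v,z):
    p,d=ray(c,u,v); return p+d*(z-p[2])/d[2]
def tri(obs):
    A=np.zeros((3,3));b=np.zeros(3)
    for c,u,v in obs:
        p,d=ray(c,u,v);M=np.eye(3)-np.outer(d,d);A+=M;b+=M@p
    x=np.linalg.solve(A,b)
    print('tri',x.round(4),'miss mm',[round(1000*np.linalg.norm(np.cross(x-ray(c,u,v)[0],ray(c,u,v)[1])),1) for c,u,v in obs]); return x
def proj(c,X):
    q=c['rotation'].T@(np.array(X)-c['position']); k=c['camera_matrix']@[q[0],-q[1],-q[2]]; return k[:2]/k[2]
E
python3 - <<'E'
from h import *
for n in('scene','side'):
    c=snap(n,n+'0.png'); print(n,c.keys(),c['position'],c['camera_matrix'])
print(observe())
E
```

```text
scene dict_keys(['pixels', 'camera_matrix', 'position', 'rotation']) [ 1.50398814 -0.59266953  0.95075508] [[502.97690518   0.         319.42167924]
 [  0.         502.97690518 203.92374449]
 [  0.           0.           1.        ]]
side dict_keys(['pixels', 'camera_matrix', 'position', 'rotation']) [ 0.43715815 -0.93543864  1.01822583] [[372.39639481   0.         307.07983833]
 [  0.         372.39639481 195.15137824]
 [  0.           0.           1.        ]]
{'t': 0.1, 'q': array([ 1.18372519e+00,  3.79340138e-01,  1.73472543e+00, -1.97242883e-05,
        1.02851876e+00, -3.32844947e-02]), 'qvel': array([ 0.00039268, -0.00050134, -0.00083469, -0.00011696,  0.00041055,
        0.00055546]), 'joint_efforts': array([ 9.32093608e-04, -7.65045261e+01, -4.35295916e+01,  6.53200317e-02,
        3.98797577e-02, -1.26592471e-05]), 'position': array([0.24244786, 0.6564886 , 0.40416342]), 'orientation': array([-5.52783745e-01, -3.09238355e+00,  1.52887794e-03]), 'wrist_force': array([-0.62687803,  0.167828  ,  0.39986347]), 'ft_torque': array([-0.00451657,  0.00961569, -0.01306609]), 'grip_force': 0.0, 'finger_gap': 0.09114997070358608}
```

View pics/scene0.png

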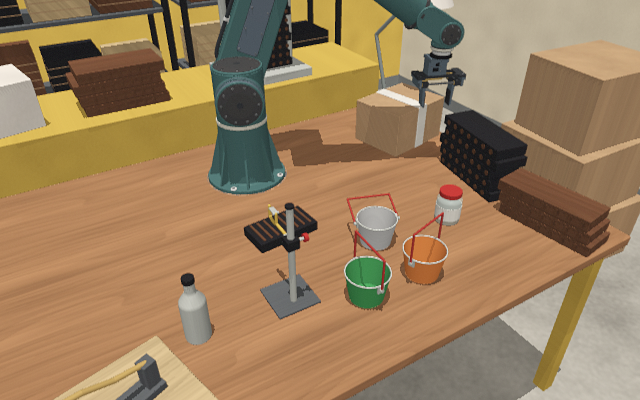

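View pics/side0.png

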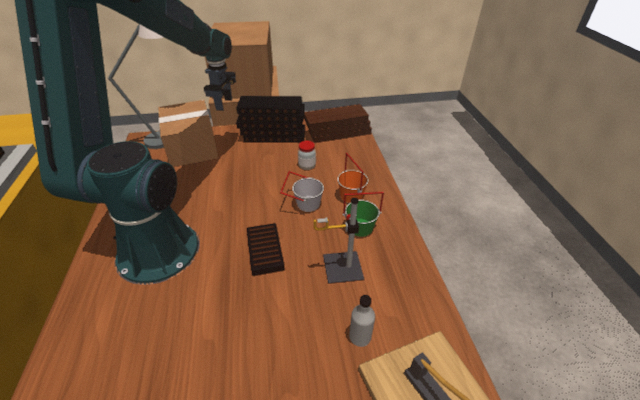

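The aluminium pail is at (376,225) in scene and (307,195) in side, its red bail folded toward the robot. The hook is at (273,215) and (325,225). I'll enlarge these areas.

Run:
```python
import cv2,numpy as np
a=cv2.imread('pics/scene0.png');b=cv2.imread('pics/side0.png')
def cr(i,u,v,w,h,s):
    return cv2.resize(i[v:v+h,u:u+w],None,fx=s,fy=s,interpolation=cv2.INTER_CUBIC)
def grid(i,u,v,s):
    for k in range(0,i.shape[1],10*s):
        cv2.putText(i,str(u+k//s),(k,8),0,.3,(255,255,0),1); cv2.line(i,(k,10),(k,14),(255,255,0),1)
    for k in range(0,i.shape[0],10*s):
        cv2.putText(i,str(v+k//s),(0,k+4),0,.3,(255,255,0),1); cv2.line(i,(20,k),(26,k),(255,255,0),1)
    return i
P=lambda i,u,v,w,h,s:grid(cr(i,u,v,w,h,s),u,v,s)
top=np.hstack([P(a,338,184,66,75,6),P(b,275,165,66,75,6)])[:, :792]
bot=np.hstack([P(a,250,195,66,25*3,4),P(b,305,195,66,75,4),np.zeros((300,264,3),np.uint8)])
cv2.imwrite('pics/c1.png',top); 
cv2.imwrite('pics/c2.png',np.hstack([P(a,255,200,65,120,5),P(b,300,190,75,100,5)[:, :],][:1]+[cv2.copyMakeBorder(P(b,300,190,75,100,5),0,100,0,0,0)]))
```

```text
(no output)
```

View pics/c1.png

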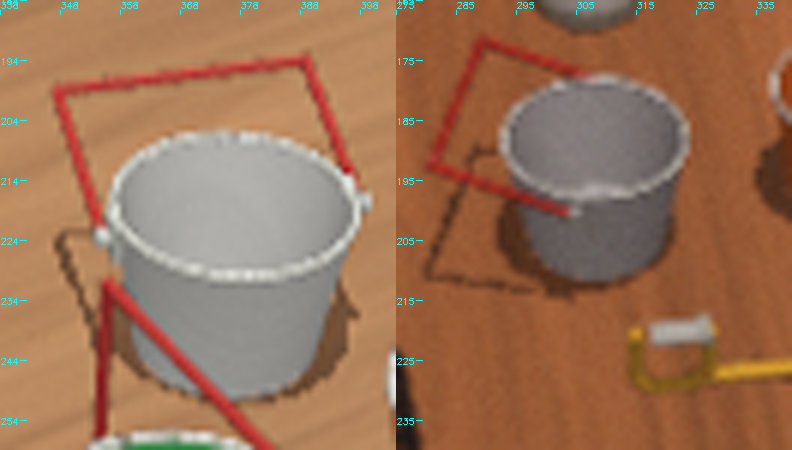

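View pics/c2.png

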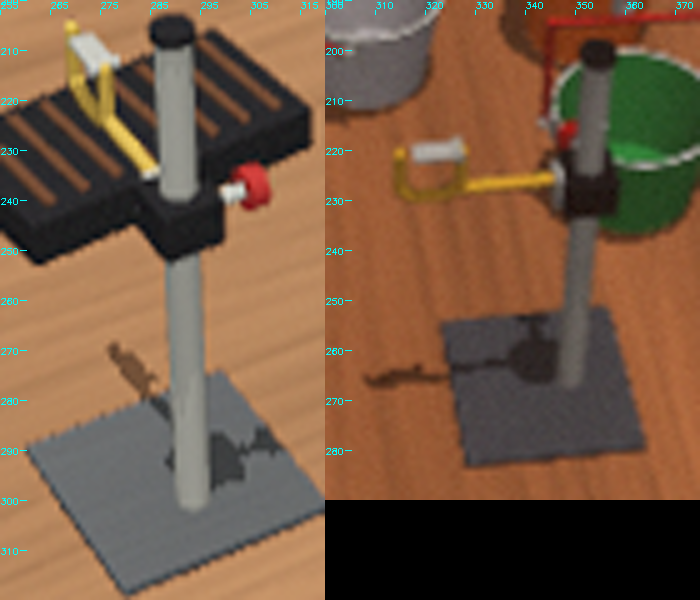

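Run:
```python
from h import *
a=load('scene0.png');b=load('side0.png')
T=lambda n,s,d:(print(n,end=' '),tri([(a,*s),(b,*d)]))[1]
c1=T('bail near',(347.5,199.2),(281,192.7));c2=T('bail far',(388.8,194.3),(289.3,172.2))
p1=T('pivot near',(355.2,223.3),(304.8,200.2));r=T('rim',(377.2,218),(308.2,187.8))
p2=atz(a,398.3,217.3,.075);print(p2, 'p1@75',atz(a,355.2,223.3,.075),atz(b,304.8,200.2,.075),'rim@85',atz(a,377.2,218,.085),atz(b,308.2,187.8,.085))
print(np.linalg.norm(c1-c2),np.linalg.norm(c1-p1),(c1+c2)/2,(p1+p2)/2)
t=T('tip',(269.2,205.4),(315,220.4));s=T('shank',(276,213.6),(327.6,220))
pt=T('post top',(289.6,203.6),(354.6,199.2));pb=T('post base',(293.6,300.6),(349,267))
for n,d in(('tip-post',t-pt),('tip-shank',t-s)):print(n,d,np.degrees(np.arctan2(-d[1],-d[0])),np.hypot(*d[:2]))
print('foot flask',atz(a,197,338,0),'jar',atz(a,448,219,0),'green',atz(a,368,302,0),'orange',atz(a,425,277,0), 'mould',atz(a,281,229,.036))
```

```text
bail near Traceback (most recent call last):
  File "<stdin>", line 4, in <module>
  File "<stdin>", line 3, in <lambda>
  File "h.py", line 17, in tri
    print('tri',x.round(4),'miss mm',[round(1000*np.linalg.norm(np.cross(x-ray(c,u,v)[0],ray(c,u,v)[1])),1) for c,u,v in obs]); return x
                                                                ~~~~~~~~^^^^^^^^^^^^^^^^^^^^^^^^^^^^^^^
    raise ValueError("At least one array has zero dimension")
ValueError: At least one array has zero dimension
```

```bash
sed -i 's/^    print(.tri.*$/    m=[]\n    for c,u,v in obs:\n        p,d=ray(c,u,v); m.append(float(np.linalg.norm((x-p)-d*np.dot(x-p,d))*1000))\n    print("tri",x.round(4),"miss mm",np.round(m,1)); return x/' h.py
cat > m1.py <<'E'
from h import *
a=load('scene0.png');b=load('side0.png')
T=lambda n,s,d:(print(n,end=' '),tri([(a,*s),(b,*d)]))[1]
c1=T('bail near',(347.5,199.2),(281,192.7));c2=T('bail far',(388.8,194.3),(289.3,172.2))
p1=T('pivot near',(355.2,223.3),(304.8,200.2));r=T('rim',(377.2,218),(308.2,187.8))
p2=atz(a,398.3,217.3,.075);print(p2, 'p1@75',atz(a,355.2,223.3,.075),atz(b,304.8,200.2,.075),'rim@85',atz(a,377.2,218,.085),atz(b,308.2,187.8,.085))
print(np.linalg.norm(c1-c2),np.linalg.norm(c1-p1),(c1+c2)/2,(p1+p2)/2)
t=T('tip',(269.2,205.4),(315,220.4));s=T('shank',(276,213.6),(327.6,220))
pt=T('post top',(289.6,203.6),(354.6,199.2));pb=T('post base',(293.6,300.6),(349,267))
for n,d in(('tip-post',t-pt),('tip-shank',t-s)):print(n,d,np.degrees(np.arctan2(-d[1],-d[0])),np.hypot(*d[:2]))
print('foot flask',atz(a,197,338,0),'jar',atz(a,448,219,0),'green',atz(a,368,302,0),'orange',atz(a,425,277,0), 'mould',atz(a,281,229,.036))
E
python3 m1.py; python3 -c "
from h import *
a=load('scene0.png');print({k:v.shape for k,v in a.items()}, ray(a,300,200))"
```

```text
bail near tri [ 0.9706 -0.7641  0.9845] miss mm [0. 0.]
bail far tri [ 0.9706 -0.7641  0.9845] miss mm [0. 0.]
pivot near tri [ 0.9706 -0.7641  0.9845] miss mm [0. 0.]
rim tri [ 0.9706 -0.7641  0.9845] miss mm [0. 0.]
{'pixels': (400, 640, 3), 'camera_matrix': (3, 3), 'position': (3,), 'rotation': (3,)} (array([ 1.50398814, -0.59266953,  0.95075508]), np.float64(-1.0))Traceback (most recent call last):
  File "m1.py", line 6, in <module>
    p2=atz(a,398.3,217.3,.075);print(p2, 'p1@75',atz(a,355.2,223.3,.075),atz(b,304.8,200.2,.075),'rim@85',atz(a,377.2,218,.085),atz(b,308.2,187.8,.085))
  File "h.py", line 11, in atz
    p,d=ray(c,u,v); return p+d*(z-p[2])/d[2]
                                        ~^^^
IndexError: invalid index to scalar variable.
```

The camera rotation is a rotation vector.

```bash
sed -i "s/c\['rotation'\]/RM(c)/g" h.py
cat >> h.py <<'E'
def RM(c): return cv2.Rodrigues(np.asarray(c['rotation'],float))[0]
E
python3 m1.py
```

```text
bail near tri [0.458  0.1352 0.0993] miss mm [1.2 1.2]
bail far tri [0.5006 0.2599 0.0976] miss mm [1.8 1.8]
pivot near tri [0.5448 0.1055 0.0754] miss mm [0.4 0.4]
rim tri [0.5658 0.1685 0.0826] miss mm [1.2 1.2]
[0.58613757 0.23240542 0.075     ] p1@75 [0.54406761 0.10619534 0.075     ] [0.54486996 0.10534136 0.075     ] rim@85 [0.5671274  0.16804986 0.085     ] [0.56550568 0.16385184 0.085     ]
0.131727967371784 0.09478408908182459 [0.47930363 0.19755136 0.09842048] [0.565468   0.16893716 0.07517803]
tip tri [ 0.5456 -0.164   0.2356] miss mm [0.5 0.5]
shank tri [ 0.5832 -0.1645  0.233 ] miss mm [0.9 0.9]
post top tri [ 0.6596 -0.1648  0.3069] miss mm [1.2 1.2]
post base tri [ 0.6606 -0.1671  0.0009] miss mm [2.2 2.2]
tip-post [-0.11403218  0.00075148 -0.07121793] -0.3775752979320904 0.11403465563631573
tip-shank [-0.03761116  0.00045805  0.00269467] -0.6977455852119482 0.037613948717960505
foot flask [ 0.64658151 -0.42383596  0.        ] jar [5.98003849e-01 4.33118527e-01 1.11022302e-16] green [ 0.76373461 -0.00115778  0.        ] orange [0.76804805 0.18904457 0.        ] mould [ 0.40865357 -0.06946226  0.036     ]
```

```bash
cat >> h.py <<'E'
YAW=np.radians(-18.6); PC=np.array([.5655,.1685,0]); SC=np.array([.565,-.165,0]); SEAT=.2015
UP=np.array([0,0,1.])
def rot(yaw,tilt,flip=1):
    h=np.array([np.cos(yaw),np.sin(yaw),0]); z=np.sin(tilt)*h-np.cos(tilt)*UP; y=flip*(np.cos(tilt)*h+np.sin(tilt)*UP)
    R=np.column_stack([np.cross(y,z),y,z]); return R
def pose(p,yaw,tilt,flip=1,ahead=.172,back=0):
    """TCP pose with point `ahead` on the tool axis at p, shifted by `back` away from the finger's front face"""
    R=rot(yaw,tilt,flip); n=R[:,1]*flip
    return np.asarray(p)-R[:,2]*ahead-n*back, cv2.Rodrigues(R)[0].ravel()
def bar(phi,s=0):
    """middle of crossbar on the bench at bail angle phi, moved s along the bar"""
    h=np.array([np.cos(YAW),np.sin(YAW),0]); b=np.array([-np.sin(YAW),np.cos(YAW),0])
    return PC+UP*.075-h*.095*np.sin(phi)+UP*.095*np.cos(phi)+b*s
E
python3 - <<'E'
from h import *
for f in(1,-1):
  for yd in (0,10,20):
    for t in(30,40,50):
      y=YAW+np.radians(yd);t0=np.radians(t);r=[]
      for phi in(1.33,.7,0): 
        q=kinematics.ik(*pose(bar(phi),y,t0,f,.179,.0165+.006*(phi>1))); r.append(None if q is None else q.round(2).tolist())
      print(f,yd,t,r)
  for s in (-.036,.036):
    for t in(0,15,25):
      t0=np.radians(t); b=bar(0,s)
      ps=[(b,YAW),(b+UP*.08,YAW),(np.array([.505,-.165+s,.254]),0),(np.array([.5595,-.165+s,.2]),0)]
      print('g',f,s,t,[None if (q:=kinematics.ik(*pose(p,y,t0,f))) is None else np.round(q,2).tolist() for p,y in ps])
E
```

```text
1 0 30 [None, [0.51, 0.17, 2.3, -0.93, 0.48, 1.63], [0.41, 0.19, 2.21, -0.83, 0.47, 1.44]]
1 0 40 [None, None, None]
1 0 50 [None, None, None]
1 10 30 [None, [0.46, 0.15, 2.33, -0.94, 0.37, 1.45], [0.37, 0.17, 2.24, -0.77, 0.36, 1.2]]
1 10 40 [None, None, None]
1 10 50 [[0.64, 0.37, 2.45, 4.2, 0.67, 2.77], None, None]
1 20 30 [None, None, None]
1 20 40 [[0.51, 0.27, 2.46, 4.11, 0.38, 2.6], None, None]
1 20 50 [[0.55, 0.35, 2.49, 3.86, 0.63, 2.89], [0.48, 0.21, 2.46, 3.95, 0.48, 2.7], [0.37, 0.2, 2.39, 3.9, 0.39, 2.65]]
g 1 -0.036 0 [[0.2, 0.26, 2.03, -0.0, 0.85, 0.52], [0.2, 0.15, 1.99, -0.0, 1.0, 0.52], [-0.42, 0.11, 2.04, -0.0, 1.0, -0.42], [-0.38, 0.26, 1.97, -0.0, 0.92, -0.38]]
g 1 -0.036 15 [[0.26, 0.2, 2.14, -0.25, 0.6, 0.78], [0.26, 0.08, 2.1, -0.21, 0.76, 0.72], [-0.48, 0.01, 2.15, 0.18, 0.75, -0.59], [-0.43, 0.18, 2.09, 0.18, 0.64, -0.56]]
g 1 -0.036 25 [[0.31, 0.17, 2.2, -0.58, 0.47, 1.11], [0.31, 0.04, 2.17, -0.44, 0.62, 0.95], [-0.52, -0.03, 2.23, 0.38, 0.59, -0.8], [-0.46, 0.14, 2.17, 0.43, 0.47, -0.81]]
g 1 0.036 0 [[0.3, 0.32, 1.95, -0.0, 0.87, 0.62], [0.3, 0.22, 1.91,
[... 1307 characters left out ...]
8, 0.64, 2.58]]
g -1 -0.036 25 [[0.31, 0.17, 2.2, -0.58, 0.47, -2.03], [0.31, 0.04, 2.17, -0.44, 0.62, -2.19], [-0.52, -0.03, 2.23, 0.38, 0.59, 2.34], [-0.46, 0.14, 2.17, 0.43, 0.47, 2.33]]
g -1 0.036 0 [[0.3, 0.32, 1.95, -0.0, 0.87, -2.52], [0.3, 0.22, 1.91, -0.0, 1.01, -2.52], [-0.29, 0.07, 2.08, -0.0, 0.99, 2.85], [-0.27, 0.23, 2.01, -0.0, 0.91, 2.87]]
g -1 0.036 15 [[0.37, 0.26, 2.05, -0.28, 0.64, -2.24], [0.37, 0.15, 2.01, -0.23, 0.79, -2.3], [-0.34, -0.03, 2.2, 0.13, 0.73, 2.72], [-0.3, 0.14, 2.13, 0.13, 0.62, 2.74]]
g -1 0.036 25 [[0.42, 0.24, 2.11, -0.6, 0.53, -1.92], [0.42, 0.12, 2.08, -0.48, 0.67, -2.06], [-0.37, -0.09, 2.28, 0.29, 0.56, 2.56], [-0.33, 0.1, 2.21, 0.33, 0.43, 2.54]]
```

```bash
cat >> h.py <<'E'
def fpose(p,yaw,tilt,flip=1,past=.012,off=.0165):
    """closed finger under the crossbar: bar point p touches the front face `past` behind the tips"""
    h=np.array([np.cos(yaw),np.sin(yaw),0]); d=np.sin(tilt)*h-np.cos(tilt)*UP
    b=np.array([-np.sin(YAW),np.cos(YAW),0]); n=np.cross(b,d); n/=-np.linalg.norm(n)
    if n[2]<0:n=-n
    R=np.column_stack([np.cross(flip*n,d),flip*n,d])
    return np.asarray(p)-n*off-d*(.191-past), cv2.Rodrigues(R)[0].ravel(), n
E
python3 - <<'E'
from h import *
q0=observe()['q']
for yd in range(-75,76,15):
  for t in(40,50,60,70):
    for f in(1,-1):
      y=YAW+np.radians(yd);qs=[]
      for phi in(1.33,.9,.45,0):
        P=fpose(bar(phi),y,np.radians(t),f,off=.0165+.006*(phi>1)); q=kinematics.ik(*P[:2]); qs.append(q)
      if any(q is None for q in qs) : continue
      if np.abs(np.diff(qs,axis=0)).max()>1: continue
      P=fpose(bar(1.33),y,np.radians(t),f);R=cv2.Rodrigues(P[1])[0]
      low=min((P[0]+R@[sx*.038,sy*.089,.112])[2] for sx in(1,-1) for sy in(1,-1))
      print(yd,t,f,'lift',round(P[2][2],2),'low',round(low,3),'tcp',P[0].round(2),[q.round(2).tolist() for q in (qs[0],qs[3])])
E
```

```text
-75 40 1 lift 0.21 low 0.104 tcp [0.47 0.32 0.23] [[0.63, 0.51, 1.99, -0.56, 1.19, 1.39], [0.51, 0.46, 1.87, -0.6, 1.29, 1.22]]
-75 40 -1 lift 0.21 low 0.104 tcp [0.47 0.32 0.23] [[0.63, 0.51, 1.99, -0.56, 1.19, -1.75], [0.51, 0.46, 1.87, -0.6, 1.29, -1.92]]
-75 50 1 lift 0.29 low 0.083 tcp [0.47 0.34 0.21] [[0.67, 0.59, 1.94, -0.63, 1.33, 1.51], [0.55, 0.54, 1.83, -0.69, 1.42, 1.35]]
-75 50 -1 lift 0.29 low 0.083 tcp [0.47 0.34 0.21] [[0.67, 0.59, 1.94, -0.63, 1.33, -1.63], [0.55, 0.54, 1.83, -0.69, 1.42, -1.79]]
-75 60 1 lift 0.41 low 0.059 tcp [0.47 0.36 0.18] [[0.7, 0.68, 1.89, -0.68, 1.47, 1.66], [0.58, 0.61, 1.8, -0.77, 1.54, 1.5]]
-75 60 -1 lift 0.41 low 0.059 tcp [0.47 0.36 0.18] [[0.7, 0.68, 1.89, -0.68, 1.47, -1.48], [0.58, 0.61, 1.8, -0.77, 1.54, -1.64]]
-75 70 1 lift 0.58 low 0.031 tcp [0.48 0.37 0.15] [[0.72, 0.77, 1.85, -0.73, 1.61, 1.87], [0.6, 0.69, 1.76, -0.84, 1.67, 1.71]]
-75 70 -1 lift 0.58 low 0.031 tcp [0.48 0.37 0.15] [[0.72, 0.77, 1.85, -0.73, 1.61, -1.27], [0.6, 0.69, 1.76, -0.84, 1.67, -1.43]]
-60 40 1 lift 0.39 low 0.089 tcp [0.44 0.32 0.23] [[0.67, 0.48, 2
[... 5103 characters left out ...]
1.9, 0.71, -1.53], [-0.03, 0.25, 2.3, 1.53, 0.71, -1.14]]
75 50 -1 lift 0.29 low 0.083 tcp [0.39 0.09 0.21] [[0.05, 0.34, 2.45, 1.9, 0.71, 1.61], [-0.03, 0.25, 2.3, 1.53, 0.71, 2.0]]
75 60 1 lift 0.41 low 0.059 tcp [0.38 0.07 0.18] [[-0.01, 0.45, 2.46, 2.01, 0.94, -1.82], [-0.08, 0.32, 2.32, 1.74, 0.88, -1.48]]
75 60 -1 lift 0.41 low 0.059 tcp [0.38 0.07 0.18] [[-0.01, 0.45, 2.46, 2.01, 0.94, 1.32], [-0.08, 0.32, 2.32, 1.74, 0.88, 1.66]]
75 70 1 lift 0.58 low 0.031 tcp [0.37 0.06 0.15] [[-0.06, 0.58, 2.45, 2.06, 1.17, -2.14], [-0.12, 0.42, 2.33, 1.87, 1.07, -1.83]]
75 70 -1 lift 0.58 low 0.031 tcp [0.37 0.06 0.15] [[-0.06, 0.58, 2.45, 2.06, 1.17, 1.01], [-0.12, 0.42, 2.33, 1.87, 1.07, 1.31]]
```

```bash
cat >> h.py <<'E'
FY,FT,FF=YAW+np.radians(-50),np.radians(51),-1
def fp(phi,off=.0165,past=.012): return fpose(bar(phi),FY,FT,FF,past,off)
E
python3 - <<'E'
from h import *
a=load('scene0.png');print('box',atz(a,396,152,0),atz(a,357,130,0))
robot.clamp(); print(observe()['finger_gap'])
P=fp(1.33,.026); R=cv2.Rodrigues(P[1])[0]
w=P[0]-R[:,2]*.12; print(w,kinematics.ik(w,P[1]))
robot.reach(w,P[1])
print(robot.servo_line(P[0],feed=.1,threshold=3),observe()['t'],observe()['wrist_force'].round(2))
x=snap('scene','scene1.png');y=snap('side','side1.png');z=snap('wrist','wrist1.png')
def cr(i,u,v,w,h,s):return cv2.resize(cv2.cvtColor(i,cv2.COLOR_RGB2BGR)[v:v+h,u:u+w],None,fx=s,fy=s,interpolation=cv2.INTER_CUBIC)
cv2.imwrite('pics/c3.png',np.hstack([cr(x['pixels'],320,160,100,110,4),cr(y['pixels'],250,130,100,110,4)]))
E
```

```text
box [0.15561505 0.57187057 0.        ] [-0.08685786  0.55279514  0.        ]
0.0003434416106670362
[0.37397394 0.42076858 0.26965735] [ 0.89610548  0.45589704  2.00086733 -0.76710569  1.32630658 -1.24382153]
False 4.3333 [ 0.22 -0.28  0.18]
```

View pics/c3.png

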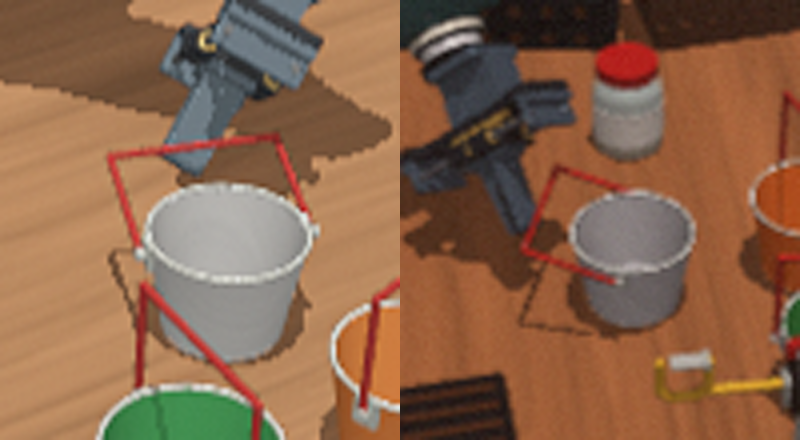

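The finger tip lies under and outside the bar: in scene it shows at crop (185,170), below the bar at (190,147). Now I'll lift it along the arc.

Run:
```python
from h import *
robot.servo_line(fp(1.33)[0],feed=.04)
for phi in (1.1,.85,.6): 
    robot.servo_line(fp(phi)[0],feed=.06); o=observe(); print(phi,round(o['t'],1),o['wrist_force'].round(2))
x=snap('scene','scene2.png');y=snap('side','side2.png')
def cr(i,u,v,w,h,s):return cv2.resize(cv2.cvtColor(i,cv2.COLOR_RGB2BGR)[v:v+h,u:u+w],None,fx=s,fy=s,interpolation=cv2.INTER_CUBIC)
cv2.imwrite('pics/c4.png',np.hstack([cr(x['pixels'],320,160,100,110,4),cr(y['pixels'],250,130,100,110,4)]))
```

```text
1.1 5.4 [ 0.13 -0.08  0.91]
0.85 5.9 [-0.38 -0.24 -0.38]
0.6 6.5 [-0.69  0.92  0.18]
```

View pics/c4.png

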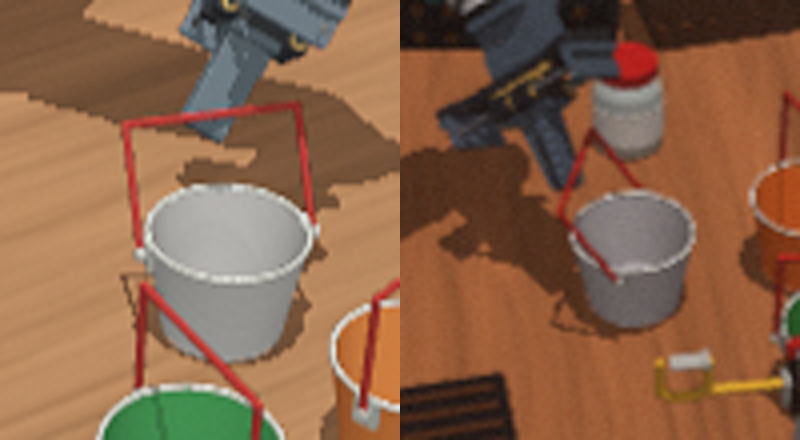

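The bail has swung to about 0.6 rad and the pail has not moved. I'll continue to upright and measure phi by matching the projected bar against red pixels.

```bash
cat >> h.py <<'E'
def fitphi(cs):
    best=[]
    for phi in np.arange(-.3,1.45,.01):
        s=0
        for c in cs:
            im=cv2.GaussianBlur(c['pixels'],(3,3),0).astype(float); red=np.clip(im[:,:,0]-np.maximum(im[:,:,1],im[:,:,2])-60,0,80)
            for t in np.linspace(-.06,.06,41):
                u,v=proj(c,bar(phi,t)); s+=cv2.getRectSubPix(red.astype(np.float32),(1,1),(float(u),float(v)))[0,0]
        best.append((s,phi))
    return max(best)
E
python3 - <<'E'
from h import *
for i in'12': print([fitphi([load(n+i+'.png')]) for n in('scene','side')],fitphi([load('scene'+i+'.png'),load('side'+i+'.png')]))
for phi in (.35,.15,.02): 
    robot.servo_line(fp(phi)[0],feed=.05)
cs=[snap('scene','scene3.png'),snap('side','side3.png')]
print([fitphi([c]) for c in cs],fitphi(cs),observe()['t'])
E
```

```text
[(np.float32(1220.1987), np.float64(1.2800000000000014)), (np.float32(938.4598), np.float64(1.3500000000000014))] (np.float32(2123.251), np.float64(1.2800000000000014))
[(np.float32(1179.8553), np.float64(0.6000000000000008)), (np.float32(733.4944), np.float64(0.6200000000000008))] (np.float32(1909.7588), np.float64(0.6200000000000008))
[(np.float32(1325.4456), np.float64(0.05000000000000032)), (np.float32(538.6722), np.float64(0.04000000000000031))] (np.float32(1862.2053), np.float64(0.05000000000000032)) 8.2333
```

```bash
cat >> h.py <<'E'
GT,GS,GF=np.radians(20),.034,1
E
python3 - <<'E'
from h import *
robot.servo_line(fp(-.025)[0],feed=.04)
P=fp(-.025,.04); robot.servo_line(P[0],feed=.08)
R=cv2.Rodrigues(P[1])[0]; robot.servo_line(P[0]-R[:,2]*.08+UP*.08,feed=.2)
cs=[snap('scene','scene4.png'),snap('side','side4.png')]
print([fitphi([c]) for c in cs],fitphi(cs),observe()['t'])
robot.gripper_open()
p,o=pose(bar(0,GS),YAW,GT,GF); a=rot(YAW,GT,GF)[:,2]
print(kinematics.ik(p-a*.09,o)); robot.reach(p-a*.09,o)
c=snap('wrist','wrist4.png'); print([proj(c,bar(0,s)).round(1) for s in(-.066,0,.034,.066)]); print(observe()['t'])
E
```

```text
[(np.float32(1609.7323), np.float64(0.020000000000000295)), (np.float32(827.84424), np.float64(0.010000000000000286))] (np.float32(2436.7), np.float64(0.010000000000000286)) 9.9083
[ 0.42720749  0.08976675  2.08538622 -0.35440564  0.73841604  0.98800249]
[array([320. , 322.4]), array([320., 249.]), array([320. , 207.7]), array([320. , 166.3])]
13.475
```

View pics/wrist4.png

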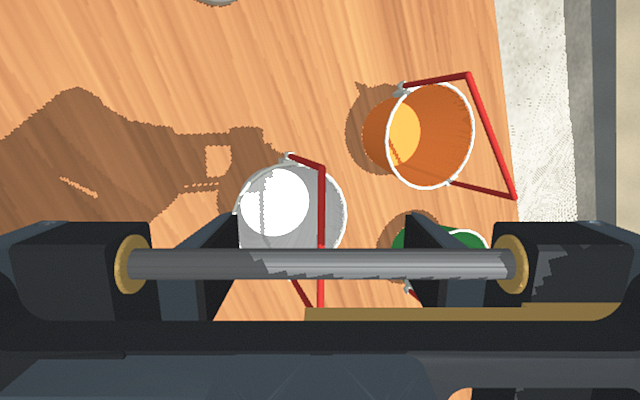

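The bar is at u≈321 with its far corner at (321,168); the model predicts (320,166). It is centred between the fingers, so I'll grasp and lift.

Run:
```python
from h import *
p,o=pose(bar(0,GS),YAW,GT,GF)
print(robot.servo_line(p,feed=.1,threshold=5)); f0=observe()['wrist_force']
robot.clamp(); print(observe()['finger_gap'],observe()['grip_force'])
robot.servo_line(p+UP*.01,feed=.03); robot.wait(.3); print((observe()['wrist_force']-f0).round(2))
robot.servo_line(p+UP*.086,feed=.1); robot.wait(.4); o2=observe(); print((o2['wrist_force']-f0).round(2),o2['t'])
g=np.array([.500,-.165+GS,.256]); robot.servo_line(*pose(g,0,GT,GF),feed=.1)
robot.wait(.5); o2=observe(); print((o2['wrist_force']-f0).round(2),o2['t']); np.save('f0.npy',f0)
x=snap('scene','scene5.png');y=snap('side','side5.png')
def cr(i,u,v,w,h,s):return cv2.resize(cv2.cvtColor(i,cv2.COLOR_RGB2BGR)[v:v+h,u:u+w],None,fx=s,fy=s,interpolation=cv2.INTER_CUBIC)
cv2.imwrite('pics/c5.png',np.hstack([cr(x['pixels'],210,150,100,140,4),cr(y['pixels'],270,160,100,140,4)]))
```

```text
False
0.00542965555491697 29.996235966682434
[-0.2   0.18 -4.52]
[-0.97  0.79 -4.31] 17.8917
[-0.32  0.78 -4.57] 22.1333
```

View pics/c5.png

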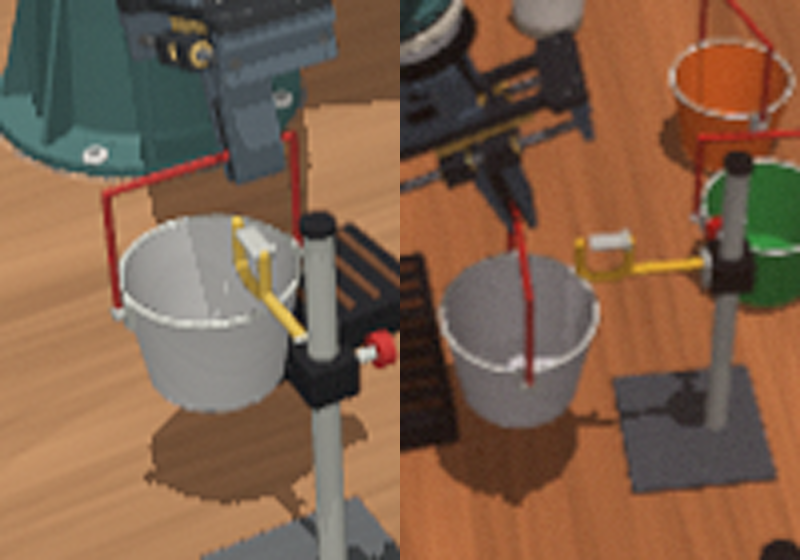

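Run:
```python
from h import *
a=load('scene5.png');b=load('side5.png')
n=tri([(a,236.8,198.3),(b,302,234.3)])
p,d=ray(a,283,184.3); print('far',p+d*(.5-p[0])/d[0])
pv=tri([(a,239.5,228.3),(b,302.3,255.8)])
# hook: tip/shank tops again, seat bottom
T=lambda s,e:tri([(a,*s),(b,*e)])
T((210+238/4,150+219/4),(270+181/4,160+239/4)); T((210+263/4,150+252/4),(270+229/4,160+240/4))
T((210+318/4,150+215/4),(270+338/4,160+157/4))
o=observe(); R=cv2.Rodrigues(o['orientation'])[0]; print('grasp',o['position']+R[:,2]*.172)
```

```text
tri [ 0.4995 -0.2303  0.2538] miss mm [0.7 0.7]
far [ 0.5        -0.0997942   0.25331435]
tri [ 0.4983 -0.2312  0.1605] miss mm [0.4 0.4]
tri [ 0.5464 -0.1635  0.2378] miss mm [0.6 0.6]
tri [ 0.582  -0.1647  0.2338] miss mm [1.2 1.2]
tri [ 0.6594 -0.1648  0.3065] miss mm [1. 1.]
grasp [ 0.5000224  -0.13101314  0.25602481]
```

```bash
cat > press.py <<'E'
from h import *
import sys
f0=np.load('f0.npy'); W=4.4
def load_():
    v=[]
    for _ in range(6): robot.wait(.02); v.append(observe()['wrist_force'])
    return np.mean(v,0)-f0
def at(z): return pose([.5595,-.165+GS,z],0,GT,GF)[0]
E
python3 - <<'E'
from press import *
robot.servo_line(at(.256),feed=.05); robot.wait(.3); print(load_().round(2))
robot.servo_line(at(.243),feed=.03)
peak=0;log=[]
for z in np.arange(.242,.2075,-.001):
    robot.servo_line(at(z),feed=.02); f=load_(); L=W+f[2]; log.append((round(z*1e3),*f.round(1).tolist()))
    if L>peak: peak=L
    if L>10 or (peak>5.5 and L<peak-2.5): break
for l in log: print(l)
print(observe()['t'],peak)
E
```

```text
[-0.15  0.48 -4.46]
(242, 0.1, 0.3, -4.3)
(241, 0.1, 0.3, -4.7)
(240, -0.2, 0.2, -4.3)
(239, 0.2, 0.6, -4.4)
(238, -0.0, 0.6, -3.5)
(237, -0.1, 0.1, -3.0)
(236, 0.0, 0.4, -2.3)
(235, 0.1, 0.2, -1.9)
(234, 0.8, 0.4, -1.5)
(233, 0.9, -0.2, -0.7)
(232, 0.5, -0.1, -0.2)
(231, 0.3, 0.5, 0.2)
(230, 0.0, -0.1, 0.3)
(229, -0.1, 0.0, 0.7)
(228, -0.3, 0.3, 1.4)
(227, -0.5, 0.3, 1.6)
(226, -1.0, -0.1, 2.1)
(225, -1.3, -0.1, 2.5)
(224, -1.8, 0.2, 1.8)
(223, -1.9, -0.1, 2.8)
(222, -2.0, -0.1, 2.7)
(221, -2.6, 0.0, 2.7)
(220, -2.7, -0.1, 2.7)
(219, -3.0, -0.1, 2.5)
(218, -3.2, -0.1, 2.5)
(217, -3.3, 0.5, 2.2)
(216, 0.2, 0.3, -4.8)
34.0083 7.195842051093677
```

The keeper passed at a 7.2 N total load. Now I'll go gently down to the seat.

Run:
```python
from press import *
log=[]
for z in np.arange(.215,.200,-.001):
    robot.servo_line(at(z),feed=.02); f=load_(); log.append((round(z*1e3),*f.round(1).tolist()))
    if f[2]>-.3: break
for l in log: print(l)
print(observe()['t'])
x=snap('scene','scene6.png');y=snap('side','side6.png')
def cr(i,u,v,w,h,s):return cv2.resize(cv2.cvtColor(i,cv2.COLOR_RGB2BGR)[v:v+h,u:u+w],None,fx=s,fy=s,interpolation=cv2.INTER_CUBIC)
cv2.imwrite('pics/c6.png',np.hstack([cr(x['pixels'],225,160,80,100,5),cr(y['pixels'],290,180,80,100,5)]))
```

```text
(215, -0.3, 0.6, -4.4)
(214, 0.0, 0.2, -4.3)
(213, 0.4, 0.6, -4.4)
(212, -0.1, 0.6, -4.4)
(211, 0.2, 0.5, -5.1)
(210, 0.1, -0.2, -4.5)
(209, 0.3, 0.7, -4.6)
(208, 0.1, 0.1, -4.4)
(207, 0.2, 0.0, -5.1)
(206, 0.2, 0.4, -4.4)
(205, 0.2, 0.1, -3.7)
(204, -0.1, 0.2, -1.6)
(203, -0.4, 0.9, 0.6)
38.5583
```

View pics/c6.png

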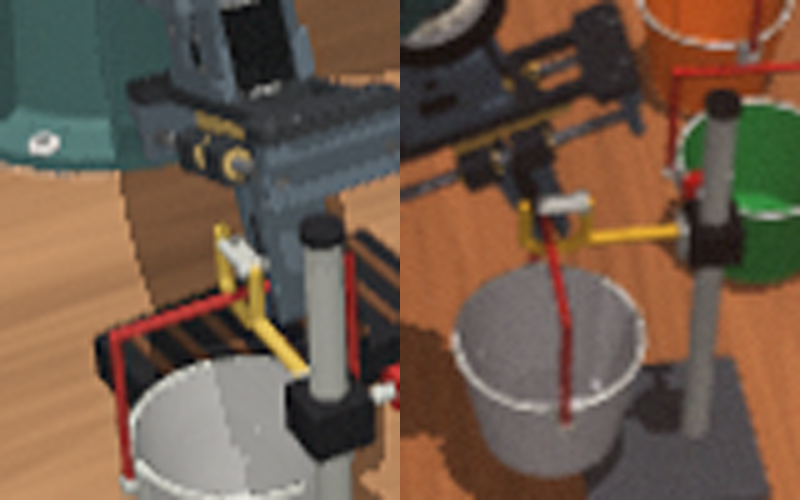

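The bar is on the seat with the grey keeper shut above it (scene crop (240,257), side (565,206)). I'll release and withdraw along the tool axis.

Run:
```python
from press import *
robot.gripper_open(); robot.wait(.3); print(load_().round(2))
p=observe()['position']; a=rot(0,GT,GF)[:,2]
print(robot.servo_line(p-a*.12,feed=.06,threshold=6))
robot.wait(3); snap('scene','scene7.png');s1=snap('side','side7.png'); robot.wait(1); s2=snap('side','side8.png')
d=np.abs(s1['pixels'].astype(int)-s2['pixels'])[180:300,280:380]; print('motion',d.max(),(d>25).sum(),observe()['t'])
x=load('scene7.png');y=s2
def cr(i,u,v,w,h,s):return cv2.resize(cv2.cvtColor(i,cv2.COLOR_RGB2BGR)[v:v+h,u:u+w],None,fx=s,fy=s,interpolation=cv2.INTER_CUBIC)
cv2.imwrite('pics/c7.png',np.hstack([cr(x['pixels'],225,160,80,120,5),cr(y['pixels'],290,180,80,120,5)]))
```

```text
[ 0.31  0.02 -0.25]
False
motion 31 2 46.6917
```

View pics/c7.png

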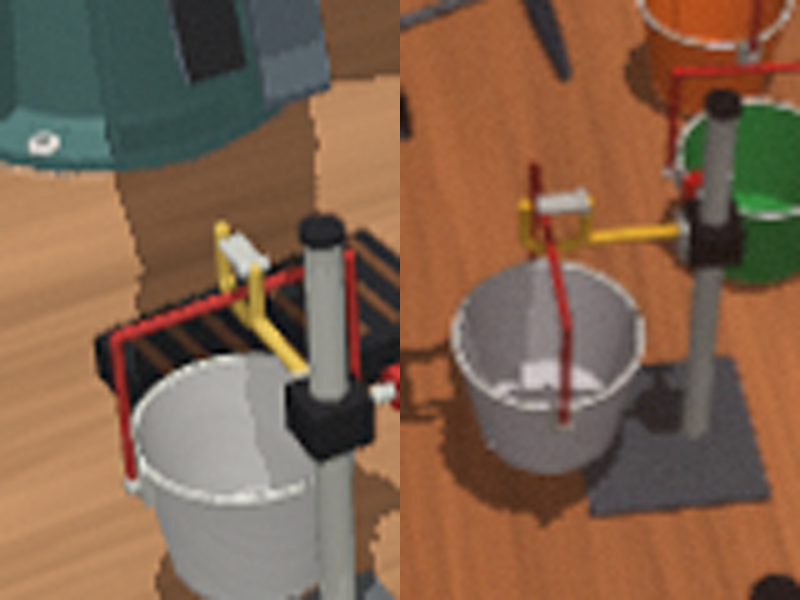

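The pail hangs level and still from the middle of its bar, the keeper is shut above it, and the gripper is clear. I'll hand the job in.

```bash
python3 -c "
from h import *
robot.wait(2); print(robot.close_job())"
```

```text
the job is handed in; nothing more can be done
None
```

The aluminium pail now hangs free and still from the yellow hook, with the middle of its handle on the seat and the keeper shut above it; passing the keeper took a peak load of about 7.2 N, and I handed the job in at about 49 s.

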